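# Roll a stain bottle up the reader lane with a paddle

### The arm

A 6-joint arm with a two-finger parallel gripper is mounted at the origin on a cart in front of the work surface, level with it; the furniture and walls round the work are solid. World frame = base frame: x ahead of the robot, y to its left, z up, the work surface at z = 0. Lengths are in m, angles in rad, forces in N, time in s.
With the tool pointing down it reaches from about 0.275 to 0.725 m from the base axis. Payload 15.9 kg.
Tool frame: the origin (TCP) lies midway between the tips of the shut fingers; the grasp point (between the pads) lies 19 mm behind it; z points along the fingers, y is the line along which they close (so a half turn about z gives the same grasp; the last joint's range is limited). The gripper opens to 85 mm and grips with 20 to 120 N. Pads are 22 mm wide; open, the fingers measure 114 mm over their backs; the gripper's body (76 mm by 85 mm) begins 54 mm behind the grasp point. The pads swing forward as they close: fully open they stand 13 mm farther back than shut.
Start: joints at [-1.145, 0.213, -0.034, 1.323, 0, 1.571], TCP at [0.207, -0.455, 0.231] pointing down, gripper open.
Joint ranges: [-2.98, 2.98], [-0.74, 1.72], [-1.14, 1.35], [-2.1, 2.04], [-1.57, 1.44], [-3.14, 3.14]. Speed limits (rad/s): [1.89, 1.89, 2.39, 2.57, 3.14, 3.14].

### API

Orientations are given as a 3x3 rotation matrix whose columns are the frame's x, y, z axes.
In Python, from bench import manip, grip, optics gives the robot as it stands. Calls block until the motion is done:
- manip.goto(position, orientation): joint-space move of the TCP to a pose.
- manip.line_to(position, ori=None, rate=0.15): straight line of the TCP; ori=None keeps the orientation; rate is the mean speed in m/s.
- manip.set_joints(angles): joint-space move.
- grip(opening, effort=None): opening from 0.0 (shut) to 1.0 (fully open); effort is the grip in N (None keeps the last); returns when the fingers have stopped.
- manip.wait(seconds).
- manip.ik(position, orientation): joint angles nearest the present ones, or None.
- manip.state(): the state.
- optics.capture(name): name is "scene" or "top" or "wrist"; returns the picture (420x560x3 uint8, blue, green, red); there is no depth.
- optics.calibration(name): a dict with "camera_matrix" (3x3 intrinsics, pixels), "origin" and "attitude" of the camera in the world. Camera axes: x right, y up, looking along -z (the intrinsics and any distortion apply to the point x, -y, -z); pixel columns grow to the right and rows downward; lengths in m; the calibration is good to about 2 mm. A picture is of the moment at which its call begins: read the wrist's pose just before it. calibration takes no time and is no camera call; for the wrist camera it gives the pose at the moment of the call.
A pose or a line that the arm cannot do raises manip.PlanningError and nothing moves.
- manip.hand_in(): hands the job in; it is judged then, once.
The state is a dict: "time": time; "joints": joint angles; "joint_vel": joint speeds; "joint_efforts": joint torques, N m; "tcp_pos": TCP position; "tcp_rot": TCP orientation; "wrist_force": force on the tool from outside, world axes, zero at the start; "ft_torque": the same for the moment, N m; "finger_gap": opening from 0.0 (shut) to 1.0 (fully open); "gripper_force": force on a finger pad.
Only numpy, scipy, OpenCV 4.12 (cv2) and the standard library are available. Lean on these libraries where they do the work, as an engineer would, in place of code of your own. Each camera call takes 0.05 s, during which the arm holds its last target. There are 200 camera calls.

### The job

Take the orange-bladed paddle from its green mat and, with its blade, slowly roll the purple stain bottle up the loading lane until it settles in the dip under the reader arch. Then lay the paddle back on the mat, standing as it was with all of it on the mat. Touch the bottle only with the paddle, do not flick it, lift it or push it hard, do not let it run out over the far end, and leave the other things where they stand.

Things in the scene. Friction and masses are not known exactly. Their poses are not given: they have to be found in the camera images.
- lane: Fixed white and aluminium loading lane on the worktop, 246 x 104 mm, yaw varies. Origin on the worktop under the lane; +x: the way the bottle must roll (away from the robot), z up. In its frame, mm: side walls 5 thick, tops at z 43, bed between them y -44 to 44. Bed flat at z 18 from x -136 to -30, then ramp up to z 25 at x 50. Rear lip x -141 to -136, top z 22.
- crest (a point): Top of the ramp, on the bed, at (53.5, 0, 25) mm in the lane's frame (flat from x 50 to 57). Beyond it a V-shaped blue dip: lowest (z 20) at x 75, up again to z 25 at x 93.
- lane_end (a point): Far end of the lane at (103, 0, 25) mm in its frame: a flat lip from x 93 to 103, then a drop to the worktop; nothing stops a bottle there.
- arch (a point): Middle of the underside of the reader arch's bar, at (75, 0, 93) mm in the lane's frame. Bar: x 63 to 87, y -59 to 59, z 93 to 115; on two posts 24 x 10 mm at y -54 and 54.
- dock (a point): Where the bottle's axis must finally lie: above the lowest line of the dip, under the arch bar, at (75, 0, 38.4) mm in the lane's frame; axes as the lane.
- bottle: Purple bottle, red cap, about 0.11 kg, lying across the lane, cap to the lane's +y, 3 mm play at each end. 82 mm long: rolling body 35 mm diameter (looks 38), 60 long; cap 25 diameter. Origin: centre of foot, on the axis; +z along the axis to the cap; x, y turn as it rolls. Starts on the flat, lane x -92 to -55. Rolls freely: back down the ramp unless held, by itself into the dip past the crest.
- bottle_mid (a point): Point on the bottle's axis, 30 mm from its foot (middle of the rolling body); axes as the bottle. Height 35.7 mm on the flat bed.
- mat: Green mat, fixed on the worktop, 190 (x) x 80 (y) x 3 mm. Origin: centre of its underside; z up. To its right stands the microscope, 0.4 m tall: keep clear of it.
- paddle: Paddle, 160 mm long, 0.08 kg, standing on blade edge and foot, blade away from the robot. Origin on the plane it stands on, under the grip point; +x to the blade, z up. In mm: orange upright blade x 69 to 75 (pushing face x 75), y -26 to 26, z 0 to 48; white handle bar 14 wide, x -81 to 69, z 26 to 42; foot 12 x 14 at x -85 to -73. Centre of mass about x 10.
- paddle_grip (a point): Grip point: middle of the handle bar, at (0, 0, 34) mm in the paddle's frame; grasp here from above, across the 14 mm width.
- blade_left (a point): Lower edge of the blade, its left end, (72, 26, 0) mm in the paddle's frame.
- blade_right (a point): Lower edge of the blade, its right end, (72, -26, 0) mm in the paddle's frame.
- handle_end (a point): Underside of the foot at the handle's end, (-83, 0, 0) mm in the paddle's frame.
- cup: Bystander: sample cup with yellow lid, 67 mm across, 68 high; origin centre of underside.
- oil: Bystander: small brown dropper bottle, 25 mm across, 62 high; origin centre of underside.
- bench_timer: Bystander: white bench timer, 60 x 68 x 24 mm; origin centre of underside.
Things that resemble listed ones, but are neither listed nor needed, are in the scene too. What is shaped like the bottle but yellow is not meant.

How it is judged:
By the outcome, as a careful person would: the job done as asked, in the order asked, and still so for the second after the job is handed in, with the robot touching nothing.
It also fails if it takes over 59 s, if anything falls off the work surface, if the arm or the gripper's body presses on something with over 40 N, if the wrist force passes 120 N, or if a joint passes its speed limit or range.

## Working session

There is one attempt and no reset: what is moved stays moved. The work goes in short steps, each a Python script; the robot and the scene stay as the last script left them, time stands still between calls to the robot, and variables do not carry over. Pictures are saved under pics/ and viewed, at most 10 in all, crops included, and the job is handed in when it is done.

```bash
ls; mkdir -p pics; python3 - <<'E'
from bench import manip, grip, optics
import cv2, numpy as np
for n in ("top","scene"):
    im=optics.capture(n); cv2.imwrite(f"pics/{n}0.png",im)
    c=optics.calibration(n); print(n,{k:np.round(v,4).tolist() if not isinstance(v,str) else v for k,v in c.items()})
s=manip.state(); print(s["time"],s["tcp_pos"],s["wrist_force"])
E
```

```text
pics
top {'camera_matrix': [[398.3686, 0.0, 277.7443], [0.0, 398.3686, 206.0994], [0.0, 0.0, 1.0]], 'origin': [0.4359, -0.0743, 1.2747], 'attitude': [[0.0028, 0.9976, -0.0689], [-0.9999, 0.0021, -0.0105], [-0.0103, 0.0689, 0.9976]]}
scene {'camera_matrix': [[520.4481, 0.0, 277.223], [0.0, 520.4481, 208.6873], [0.0, 0.0, 1.0]], 'origin': [-0.294, -1.0923, 0.873], 'attitude': [[0.7722, 0.3314, -0.5421], [-0.6353, 0.3906, -0.6662], [-0.0091, 0.8588, 0.5122]]}
0.1 [ 0.20639578 -0.4550831   0.23086273] [ 0.2077473   0.26733754 -0.66853194]
```

View pics/top0.png

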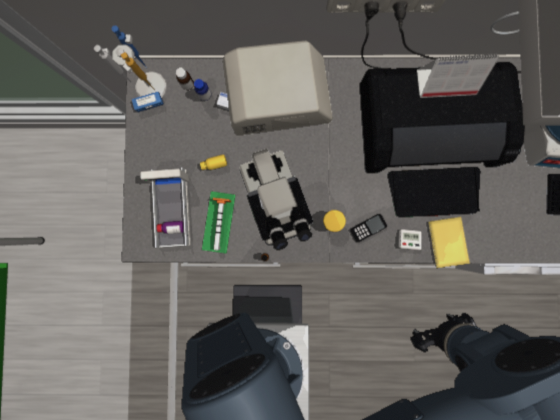

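View pics/scene0.png

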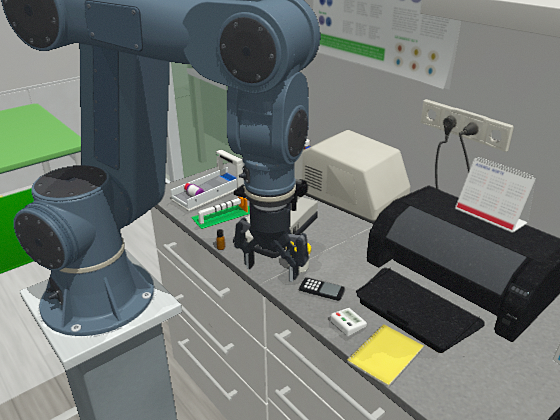

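The top view shows the lane at about (170,210) with the purple bottle at (172,228). The mat is at (218,222) with the paddle on it (orange blade at about (219,203)), and the microscope is at (275,200). The yellow lookalike bottle at (213,162) is not the one meant. I'll enlarge to confirm.

```bash
python3 - <<'E'
import cv2
im=cv2.imread("pics/top0.png")
c=cv2.resize(im[160:258,130:260],None,fx=6,fy=6,interpolation=cv2.INTER_CUBIC); cv2.imwrite("pics/top_crop.png",c)
E
```

```text
(no output)
```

View pics/top_crop.png

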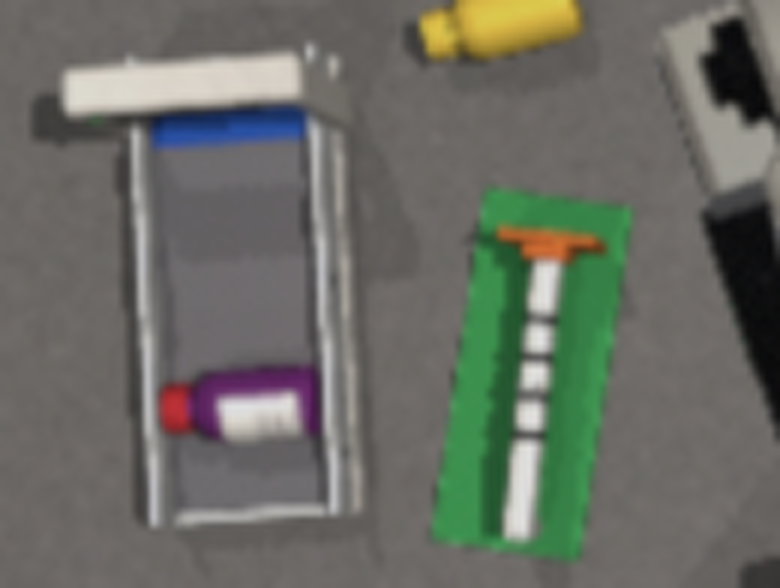

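The crop confirms the purple bottle with red cap lies in the lane and the orange-bladed paddle stands on the green mat. Next I compute rough poses from these pixels.

```bash
cat > h.py <<'E'
import numpy as np, cv2
from bench import manip, grip, optics
def topx(c,px,z):
    K=np.array(c["camera_matrix"]); R=np.array(c["attitude"]); o=np.array(c["origin"])
    out=[]
    zs=np.broadcast_to(z,(len(px),))
    for (u,v),zz in zip(px,zs):
        d=np.linalg.inv(K)@[u,v,1]; d=R@[d[0],-d[1],-d[2]]
        out.append(o+d*(zz-o[2])/d[2])
    return np.array(out)
def proj(c,P):
    K=np.array(c["camera_matrix"]); R=np.array(c["attitude"]); o=np.array(c["origin"])
    q=(np.atleast_2d(P)-o)@R; q=q*[1,-1,-1]; q=q@K.T
    return q[:,:2]/q[:,2:]
def down(yaw):  # tool down; tool y along horizontal direction yaw+90 => closes across handle of heading yaw
    c,s=np.cos(yaw),np.sin(yaw)
    y=np.array([-s,c,0]); z=np.array([0,0,-1.]); x=np.cross(y,z)
    return np.column_stack([x,y,z])
E
python3 - <<'E'
from h import *
np.set_printoptions(precision=4,suppress=True)
c=optics.calibration("top"); f=lambda p:[(130+(a+.5)/6-.5,160+(b+.5)/6-.5) for a,b in p]
m=topx(c,f([(485,188),(632,208),(580,558),(432,540)]),.003); print("mat",m,m.mean(0),np.linalg.norm(m[1]-m[0]),np.linalg.norm(m[2]-m[1]))
d=m[0]+m[1]-m[2]-m[3]; print("yaw",np.arctan2(d[1],d[0]))
w=topx(c,f([(154,524),(335,513),(140,125),(315,115)]),.043); print("walls",w)
print(np.arctan2(*(w[2]-w[0])[[1,0]]),np.arctan2(*(w[3]-w[1])[[1,0]]),np.linalg.norm(w[0]-w[1]))
b=topx(c,f([(63,75),(300,53),(303,108),(66,118)]),.115); print("bar",b, b.mean(0))
p=topx(c,f([(547,262),(519,540),(533,390)]),.042);print("handle",p,np.arctan2(*(p[0]-p[1])[[1,0]]))
bl=topx(c,f([(498,230),(604,245)]),.048);print("blade",bl,np.linalg.norm(bl[0]-bl[1]))
print("bottle",topx(c,f([(318,400),(160,408)]),.0357))
cw=optics.calibration("wrist"); s=manip.state()
print(s["tcp_rot"].round(3) if hasattr(s["tcp_rot"],'round') else s["tcp_rot"], cw)
R=np.array(s["tcp_rot"]); print(R.T@(np.array(cw["origin"])-s["tcp_pos"]), R.T@np.array(cw["attitude"]))
E
```

```text
mat [[0.5721 0.1557 0.003 ]
 [0.5615 0.0768 0.003 ]
 [0.3752 0.1024 0.003 ]
 [0.3844 0.1811 0.003 ]] [0.4733 0.129  0.003 ] 0.0796580260728568 0.18805098368186635
yaw -0.13581944645377422
walls [[0.3938 0.3166 0.043 ]
 [0.3997 0.2233 0.043 ]
 [0.6005 0.3289 0.043 ]
 [0.6058 0.2376 0.043 ]]
0.05940689222621299 0.069351574846036 0.09344375761006914
bar [[0.6155 0.3438 0.115 ]
 [0.6265 0.2274 0.115 ]
 [0.5993 0.2254 0.115 ]
 [0.5942 0.3418 0.115 ]] [0.6089 0.2846 0.115 ]
handle [[0.5295 0.1159 0.042 ]
 [0.3861 0.1285 0.042 ]
 [0.4632 0.1223 0.042 ]] -0.08762367077547634
blade [[0.5455 0.1405 0.048 ]
 [0.5379 0.0857 0.048 ]] 0.055391355722509764
bottle [[0.4579 0.235  0.0357]
 [0.4535 0.3172 0.0357]]
[[ 0.911  0.413 -0.   ]
 [ 0.413 -0.911  0.001]
 [ 0.    -0.001 -1.   ]] {'camera_matrix': array([[311.677 ,   0.    , 276.9907],
       [  0.    , 311.677 , 205.1337],
       [  0.    ,   0.    ,   1.    ]]), 'origin': array([ 0.28  , -0.4216,  0.3736]), 'attitude': array([[ 0.4126,  0.8649,  0.286 ],
       [-0.9109,  0.3918,  0.1293],
       [-0.0002, -0.3139,  0.9495]])}
[ 0.0808 -0.0003 -0.1427] [[-0.0005  0.9495  0.3139]
 [ 1.      0.0007 -0.0006]
 [-0.0008  0.3139 -0.9495]]
```

```bash
sed -i 's/y=np.array(\[-s,c,0\])/y=np.array([s,-c,0])/' h.py; python3 - <<'E'
from h import *
np.set_printoptions(precision=3,suppress=True)
c=optics.calibration("top")
for z in (.05,.2,.4): print(z,topx(c,[(248,205),(280,247),(310,235),(300,150)],z)[:,:2].tolist())
for p,y in [((.207,-.455,.5),0.42),((.15,-.3,.55),0.),((.44,.19,.55),0),((.44,.19,.27),0),((.464,.122,.05),-.1),((.35,.268,.05),.065),((.5,.27,.05),.065)]:
    print(p,manip.ik(p,down(y)))
E
```

```text
0.05 [[0.5236089407897075, 0.03042274199256685], [0.3949737215206583, -0.06860326180200502], [0.4318607933812346, -0.1604258772346362], [0.6954453658169606, -0.1300670768905511]]
0.2 [[0.5128627068428684, 0.01760132805078926], [0.3999829479916903, -0.06929580239174928], [0.43235202855926846, -0.14987182772926555], [0.6636523143014217, -0.12323142488061949]]
0.4 [[0.49853439491374957, 0.0005061094617524742], [0.40666191661973305, -0.07021918984474161], [0.43300700879664694, -0.13579976172210462], [0.6212615789473699, -0.11411722220071065]]
(0.207, -0.455, 0.5) None
(0.15, -0.3, 0.55) None
(0.44, 0.19, 0.55) None
(0.44, 0.19, 0.27) [ 0.408  0.167  0.006  1.41   0.    -2.734]
(0.464, 0.122, 0.05) [ 0.257  0.287 -0.419  0.865  0.    -2.784]
(0.35, 0.268, 0.05) [ 0.653  0.215 -0.515  0.84   0.    -2.553]
(0.5, 0.27, 0.05) [ 0.495  0.448 -0.177  0.946  0.    -2.711]
```

```bash
python3 - <<'E'
from h import *
np.set_printoptions(precision=3,suppress=True)
s=manip.state(); R=np.array(s["tcp_rot"])
a=-1.145
manip.line_to([.29*np.cos(a),.29*np.sin(a),.28],rate=.25)
j=np.array(manip.state()["joints"]); print(j)
j[0]=.55; j[5]=.5; manip.set_joints(list(j))
manip.goto([.39,.19,.27],down(np.pi))
s=manip.state(); print(s["time"],s["joints"],s["tcp_pos"])
np.save("w1.npy",optics.calibration("wrist"),allow_pickle=True)
im=optics.capture("wrist"); cv2.imwrite("pics/w1.png",im)
cv2.imwrite("pics/w1b.png",cv2.resize(im,None,fx=1.42,fy=1.42,interpolation=cv2.INTER_CUBIC))
E
```

```text
[-1.145 -0.223 -0.346  1.448  0.     1.571]
4.1417 [ 0.452  0.074 -0.102  1.397  0.     0.453] [0.39 0.19 0.27]
```

View pics/w1b.png

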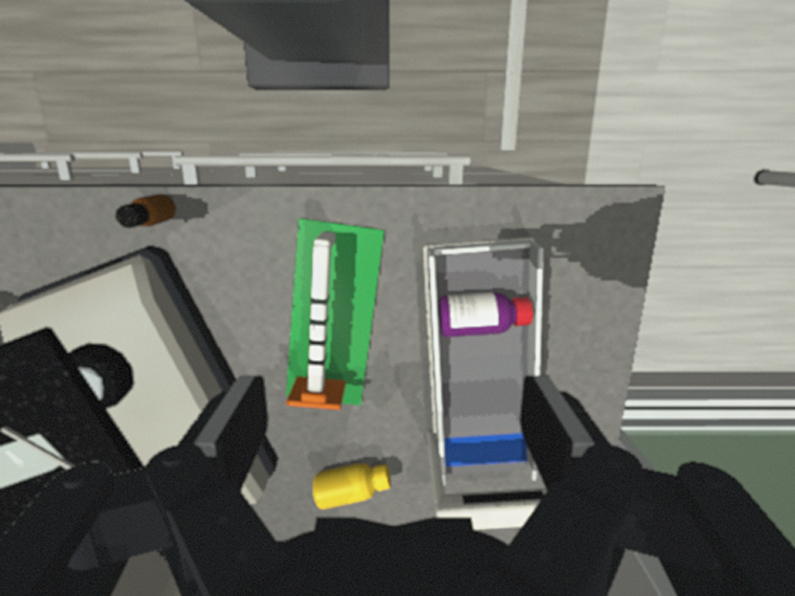

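The wrist view shows the mat (corners near (302,220), (383,231), (362,404)), the paddle with its blade at about (316,394), the lane, and the bottle at (483,313). The microscope base comes close to the mat's far side. I'll enlarge for accurate reading.

```bash
python3 - <<'E'
import cv2
im=cv2.imread("pics/w1.png")
cv2.imwrite("pics/w1c.png",cv2.resize(im[147:295,195:395],None,fx=4,fy=4,interpolation=cv2.INTER_CUBIC))
E
```

```text
(no output)
```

View pics/w1c.png

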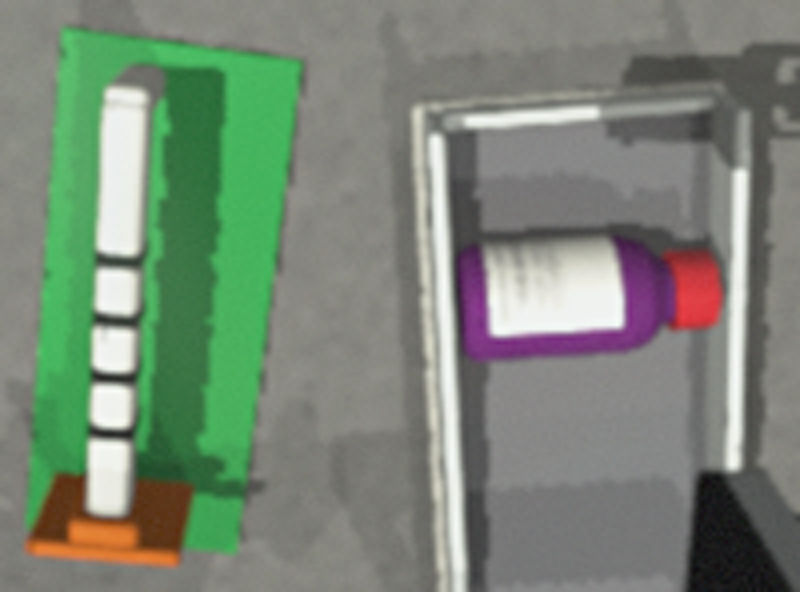

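The crop shows mat corners at (63,28), (303,62) and (238,552). The handle top runs from (104–150,103) to (87–130,516), and the lane wall tops run (437,135)→(458,580) and (742,180)→(735,460). The blade's top edge is (28,545)–(180,557). I'll fit poses with the known sizes.

```bash
cat > fit.py <<'E'
from h import *
from scipy.optimize import least_squares
np.set_printoptions(precision=4,suppress=True)
c=np.load("w1.npy",allow_pickle=True).item()
f=lambda a,b:(195+(a+.5)/4-.5,147+(b+.5)/4-.5)
g=lambda a,b:((a+.5)/1.42-.5,(b+.5)/1.42-.5)
def fit(obs,x0,name):   # obs: (pixel, z, known x or None, known y or None)
    W=topx(c,[o[0] for o in obs],[o[1] for o in obs])[:,:2]
    def r(p):
        cs,sn=np.cos(p[2]),np.sin(p[2]); L=(W-p[:2])@np.array([[cs,-sn],[sn,cs]])
        return np.array([L[i,k]-o[2+k] for i,o in enumerate(obs) for k in (0,1) if o[2+k] is not None])*1000
    s=least_squares(r,x0,loss="soft_l1"); print(name,s.x,"res mm",r(s.x).round(1)); return s.x
N=None
mat=fit([(f(63,28),.003,-.095,-.04),(f(303,62),.003,-.095,.04),(f(238,552),.003,.095,.04)],[.473,.129,-.13],"mat")
h=.003
pad=fit([(f(104,103),.042+h,-.081,.0-.007),(f(150,103),.042+h,-.081,.007),(f(87,516),.042+h,N,-.007),(f(130,516),.042+h,N,.007),
 (f(28,540),.048+h,.069,-.026),(f(184,550),.048+h,.069,.026),(f(28,553),.048+h,.075,-.026),(f(180,566),.048+h,.075,.026),(f(195,484),h,.069,.026)],[.464,.122,-.1],"paddle")
lane=fit([(f(437,140),.043,N,-.0465),(f(447,370),.043,N,-.0465),(f(458,580),.043,N,-.0465),(f(742,180),.043,N,.0465),(f(735,460),.043,N,.0465),
 (f(436,130),.043,-.141,N),(g(447,441),.025,.057,N),(g(524,434),.025,.057,N),(g(447,466),.025,.093,N),(g(524,460),.025,.093,N)],[.534,.28,.065],"lane")
b=topx(c,[f(462,300),f(720,290),f(550,295)],.0357)
cs,sn=np.cos(lane[2]),np.sin(lane[2])
print("bottle in lane",(b[:,:2]-lane[:2])@np.array([[cs,-sn],[sn,cs]]))
np.savez("poses.npz",mat=mat,pad=pad,lane=lane)
E
python3 fit.py
```

```text
mat [ 0.4726  0.1281 -0.1397] res mm [ 0.3  0.4  0.6 -0.2 -1.4 -0.1]
paddle [ 0.4692  0.1211 -0.0956] res mm [ 1.4  0.1  0.1 -0.1 -0.3  0.1  0.2  0.5 -0.9  0.3 -0.9  0.6 -0.7 -0.6
  1.6 -0.8]
lane [0.5365 0.2786 0.0727] res mm [ 0.1 -0.3 -0.1 -0.   0.4 -1.   4.4  1.7 -0.2 -2. ]
bottle in lane [[-0.0833 -0.0404]
 [-0.0806  0.0428]
 [-0.0829 -0.012 ]]
```

```bash
cat >> h.py <<'E'
P=lambda:np.load("poses.npz")
def inlane(x,y,z):
    l=P()["lane"]; cs,sn=np.cos(l[2]),np.sin(l[2])
    return [l[0]+cs*x-sn*y,l[1]+sn*x+cs*y,z]
E
python3 - <<'E'
from h import *
np.set_printoptions(precision=4,suppress=True)
x,y,a=P()["pad"]; yl=P()["lane"][2]
R=down(a+np.pi)
grip(0.5)
manip.goto([x,y,.12],R)
manip.line_to([x,y,.018],rate=.1)
s=manip.state(); print(s["time"],s["tcp_pos"],s["wrist_force"])
grip(0.0,60); s=manip.state(); print(s["finger_gap"],s["gripper_force"],s["wrist_force"])
manip.line_to([x,y,.098],rate=.1)
RL=down(yl+np.pi)
manip.line_to(inlane(-.192,-.011,.098),RL,rate=.15)
manip.line_to(inlane(-.192,-.011,.045),rate=.06)
s=manip.state(); print(s["time"],s["tcp_pos"],s["finger_gap"],s["wrist_force"],s["ft_torque"])
np.save("w2.npy",optics.calibration("wrist"),allow_pickle=True)
im=optics.capture("wrist"); cv2.imwrite("pics/w2.png",im)
cv2.imwrite("pics/w2b.png",cv2.resize(im,None,fx=1.42,fy=1.42,interpolation=cv2.INTER_CUBIC))
E
```

```text
6.6083 [0.4696 0.1212 0.0186] [0.5325 0.4327 0.6627]
0.15214269217341903 60.91531276702881 [ 0.1683 -1.3002  5.251 ]
10.3167 [0.346  0.2538 0.0453] 0.15382256185953772 [-0.7807  0.0798 -0.2887] [-0.0345  0.0182 -0.0013]
```

View pics/w2b.png

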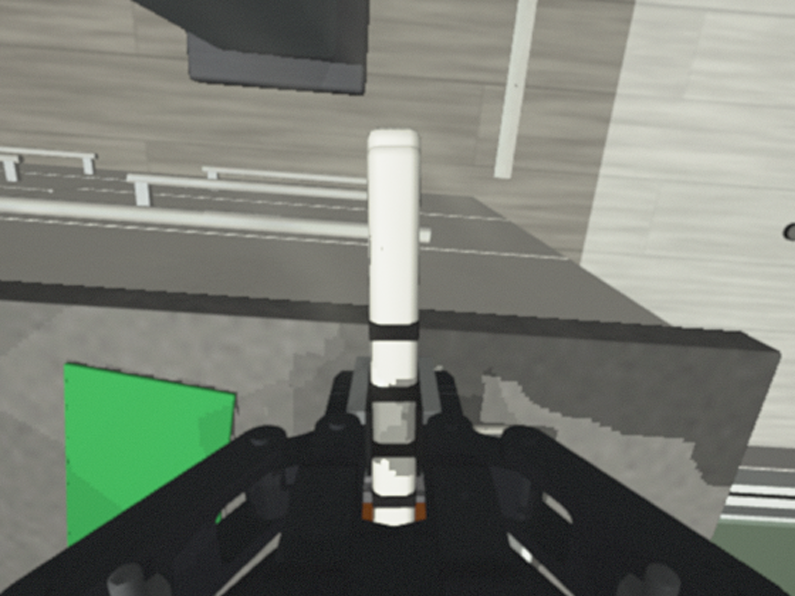

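The paddle is held straight, with the fingers on the middle bands and the mat edge at (235,395). Now I push slowly to just below the crest, then check from the fixed cameras.

```bash
python3 - <<'E'
from h import *
np.set_printoptions(precision=4,suppress=True)
manip.line_to(inlane(-.048,-.011,.045),rate=.025)
s=manip.state(); print(s["time"],s["tcp_pos"],s["wrist_force"],s["ft_torque"])
t=optics.capture("top"); q=optics.capture("scene")
cv2.imwrite("pics/t3.png",t);cv2.imwrite("pics/s3.png",q)
a=cv2.resize(t[165:255,135:235],(400,360),interpolation=cv2.INTER_CUBIC); b=cv2.resize(q[140:230,150:250],(400,360),interpolation=cv2.INTER_CUBIC)
cv2.imwrite("pics/c3.png",np.hstack([a,b]))
E
```

```text
16.275 [0.4894 0.2641 0.045 ] [-1.0867  0.3142 -0.5416] [0.022  0.0453 0.0494]
```

View pics/c3.png

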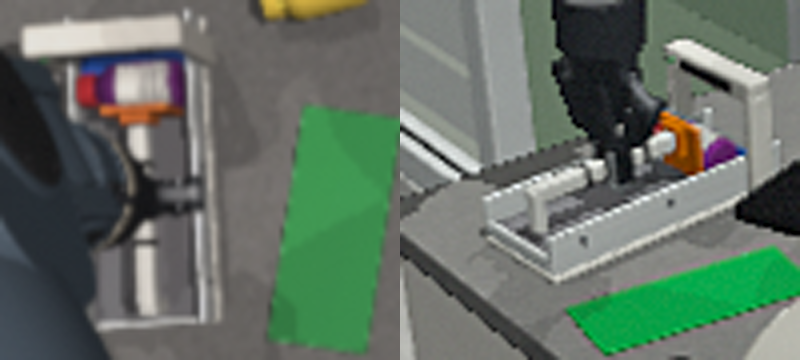

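The bottle sits against the blade just short of the blue dip, square in the lane. Now the last slow nudge.

```bash
python3 - <<'E'
from h import *
manip.line_to(inlane(-.032,-.011,.046),rate=.012)
t=optics.capture("top"); manip.wait(.8)
s=manip.state(); print(s["time"],s["wrist_force"])
t2=optics.capture("top"); q=optics.capture("scene")
cr=lambda i,y,x:cv2.resize(i[y:y+60,x:x+50],(265,318),interpolation=cv2.INTER_CUBIC)
cv2.imwrite("pics/c4.png",np.hstack([cr(t,160,138),cr(t2,160,138),cr(q,145,200)]))
E
```

```text
18.7083 [-0.80204879 -0.40765732 -0.99555385]
```

View pics/c4.png

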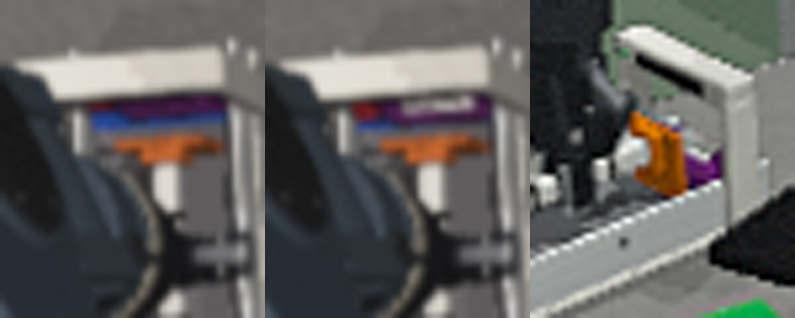

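The bottle rolled over the crest into the dip under the arch bar, and the blade at about (160,145) is clear of it. I'll retreat and return the paddle.

```bash
python3 - <<'E'
from h import *
np.set_printoptions(precision=4,suppress=True)
x,y,a=P()["pad"]
manip.line_to(inlane(-.12,-.011,.048),rate=.08)
manip.line_to(inlane(-.12,-.011,.105),rate=.1)
manip.line_to([x,y,.105],down(a+np.pi),rate=.12)
manip.line_to([x,y,.03],rate=.08)
manip.line_to([x,y,.0195],rate=.02)
s=manip.state(); print(s["time"],s["tcp_pos"],s["wrist_force"],s["ft_torque"])
for z in (.0185,.0178,.017):
    if s["wrist_force"][2]>2.5: break
    manip.line_to([x,y,z],rate=.01); s=manip.state(); print(z,s["wrist_force"])
grip(.2); grip(.5); manip.wait(.2)
manip.line_to([x,y,.13],rate=.08)
manip.goto([.39,.19,.27],down(np.pi)); manip.wait(.3)
s=manip.state(); print(s["time"])
np.save("w5.npy",optics.calibration("wrist"),allow_pickle=True)
im=optics.capture("wrist"); cv2.imwrite("pics/w5.png",im)
cv2.imwrite("pics/w5c.png",cv2.resize(im[140:375,195:395],None,fx=2.55,fy=2.55,interpolation=cv2.INTER_CUBIC))
E
```

```text
23.9083 [0.4692 0.1211 0.0195] [-0.9075 -0.4049 -0.8993] [-0.0049 -0.0001 -0.0545]
0.0185 [ 0.3256  0.8084 -0.503 ]
0.0178 [-3.8824 -2.0117 11.0199]
27.775
```

View pics/w5c.png

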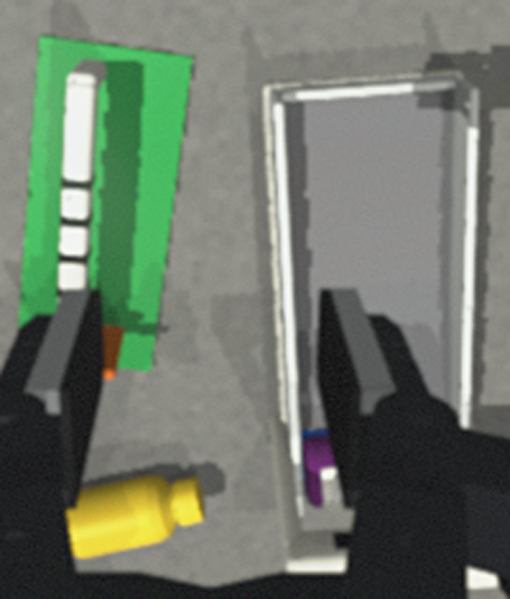

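The paddle stands where it was on the mat (handle end at (82,78), blade corner at (112,375)), matching the first picture. The bottle's foot shows in the blue dip at about (318,472). I'll check its lane position numerically and hand in if it is right.

```bash
python3 - <<'E'
from h import *
c=np.load("w5.npy",allow_pickle=True).item(); l=P()["lane"]
u=[(195+a/2.55,140+b/2.55) for a,b in [(318,440),(318,472),(318,505)]]
W=topx(c,u,.0384)[:,:2]-l[:2]; cs,sn=np.cos(l[2]),np.sin(l[2])
L=W@np.array([[cs,-sn],[sn,cs]]); print(L)
if abs(L[1,0]-.075)<.008: manip.hand_in(); print("handed in",manip.state()["time"])
E
```

```text
[[ 0.05483686 -0.03282165]
 [ 0.07635316 -0.03349876]
 [ 0.09923533 -0.03421885]]
the job is handed in; nothing more can be done
the job is handed in; nothing more can be done
```

The job is handed in: the purple bottle rests in the dip under the arch (measured at lane x of about 76 mm against a target of 75), and the paddle stands back on its mat where it was. The clock was at about 28 s of the 59 s allowed.

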